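# Find and seat the rocking spice-pot lid

### The arm

A 6-joint arm with a two-finger parallel gripper is mounted at the origin on the work surface. World frame = base frame: x ahead of the robot, y to its left, z up, the work surface at z = 0. Lengths are in mm, angles in rad, forces in N, time in s.
With the tool pointing down it reaches from about 350 to 875 mm from the base axis. Payload 4.2 kg.
Tool frame: the origin (TCP) lies at the centre of the arm's flange, where the gripper is bolted on; the fingertips stand 182 mm ahead of it and the grasp point (between the pads) lies 164 mm ahead of it (arm.grip_depth is the distance from the TCP to the grasp point, in mm); x points along the fingers, y is the direction in which the jaws open and shut, and the axes are right-handed (so a half turn about x gives the same grasp; the last joint's range is limited). The gripper opens to 87 mm and grips with 3 to 60 N. Pads are 19 mm wide; open, the fingers measure 117 mm over their backs; the gripper's body (75 mm by 190 mm) begins 51 mm behind the grasp point.
Start: joints at [-0.866, 0.385, 0.008, 0, -1.194, -0.259], TCP at [269.5, -563.888, 404.75] pointing down, gripper open.
Joint ranges: [-3.14, 3.14], [-1.21, 2.06], [-1.07, 1.41], [-3.16, 2.05], [-2.99, -0.16], [-3.1, 3.1]. Speed limits (rad/s): [2.79, 2.79, 3.14, 3.14, 3.14, 3.14].

### API

Orientations are given as a unit quaternion [x, y, z, w].
In Python, from plant import arm gives the robot as it stands.
- The arm moves only by the shell command python3 -m crank 'ROWS' [FORCE]. ROWS is JSON, a list of rows, each a list of 7 numbers: the finger opening in mm, from 0 to 87, then the shift along the tool's x, y, z in mm, then the turn, a rotation vector about the tool's x, y, z in degrees. A call has 1 to 20 rows; each row is the pose to reach, as a shift and turn from the pose commanded when the call began, along the tool's axes at that moment; what a row does not reach only later rows make up. A row lasts 1/12 s, in which the tool goes at most 41.7 mm and 7.16 degrees, less where a joint would pass 70% of its speed; a pose out of reach is approached as far as the arm can. A call with a gripper value outside its range is refused whole. The fingers move at their own pace and stop on an object; FORCE is the grip in N (left out, the last holds). Time passes only in rows, so rows that repeat a pose let the fingers close. It gives the time, the measured TCP pose, the force and the opening at its end, in the units of the state.
- arm.sense(): the state, without advancing time (a new reading comes with each control period).
- arm.snapshot(name): name is "scene" or "top"; returns a dict with "image" (420x560x3 uint8, red, green, blue), "z_map" (420x560 float32, mm along the optical axis (not along the pixel's ray), 0 where there is no reading), "intrinsics" (3x3 intrinsics, pixels), "R" (3x3) and "t" (3): a world point X has camera coordinates R X + t. Camera axes: x right, y down, z forward; pixel columns grow to the right and rows downward; lengths in mm; the calibration is good to about 2 mm. A picture is of the moment at which its call begins.
- arm.job_done(): hands the job in, once; it reports no verdict.
The state is a dict: "time": time; "qpos": joint angles; "joint_velocities": joint speeds; "effort": joint torques, N m; "tool_pos": TCP position; "eef_rot": TCP orientation; "force": force on the tool from outside, world axes, zero at the start; "wrist_torque": the same for the moment, N m; "opening": finger opening in mm.
Only numpy, scipy, OpenCV 4.12 (cv2) and the standard library are available. Lean on these libraries where they do the work, as an engineer would, in place of code of your own. Each camera call takes 0.05 s, during which the arm holds its last target.

### The job

One of the four identical spice-pot lids is not properly on. Press the lids one by one, lightly and near the edge, until you find the one that rocks, then push that one straight down at its middle until it is fully home and level. A steady, moderate push is enough: do not lean hard on any lid, lift nothing, and leave the cup, sugar pot and spatula where they are.

Things in the scene. Friction and masses are not known exactly. Their poses are not given: they have to be found in the camera images.
- lid_a: One of four identical round white ceramic lids (64 mm across, flat top, blue rim band and centre dot), each on a fixed terracotta spice pot (76 mm across). Origin on the lid's axis, 8 mm below its flat top; z up. Lid tops are 75 to 95 mm above the counter; pot heights differ a little, so height does not tell which lid is loose. Any of the four places can have the loose one.
- lid_b: Same as lid_a. How all four lids behave: one that is properly on does not tilt; its rubber seal only gives straight down, about 1 mm per 5 N (3 mm at most), and springs back. A light press of 2 to 6 N is fine, more than 15 N is too hard.
- lid_c: Same as lid_a. How a loose lid (one of the four, not told which) behaves: it perches level; pressed lightly some 24 mm from its centre, on any side, it tips about its centre by about 0.17 rad (1 to 2 N does it), that edge going down 3 to 4 mm to a stop. It springs back level when let go. Pressing the edge harder does not seat it.
- lid_d: Same as lid_a. How to seat a loose lid: press straight down within 4 mm of its centre; it resists with 9 to 11 N while it slides down 4.5 mm (it may wobble on the way), then stops hard (up to 25 N is fine there). It stays down and no longer rocks.
- cup: Loose glass cup, 68 mm across, 85 mm tall; a bystander beyond the pots. Origin at the centre of its underside, z up.
- sugar_pot: Loose white sugar pot with a blue lid, 88 mm across, 103 mm tall; a bystander beyond the pots. Origin at the centre of its underside, z up.
- spatula: Loose red nylon spatula, 260 mm long, lying flat on the counter to the robot's right, beyond the pots, blade pointing right; a bystander. Origin on its length, at counter level; x along its length towards the blade.

How it is judged (in metres and radians):
On the way, in this order (a step that is already met when the one before it is completed fails the run):
1. a light press near its edge makes the loose lid rock (it tilts by more than 0.06 rad) (((angle between lid_a's own z axis and vertical above 0.06 rad and contact force between the fingers and lid_a above 0.2 N) or (angle between lid_b's own z axis and vertical above 0.06 rad and contact force between the fingers and lid_b above 0.2 N) or (angle between lid_c's own z axis and vertical above 0.06 rad and contact force between the fingers and lid_c above 0.2 N) or (angle between lid_d's own z axis and vertical above 0.06 rad and contact force between the fingers and lid_d above 0.2 N))), for 0.03 s.
2. that lid is pressed home (about 4.5 mm down; a lid already on cannot go down that far) and is level (distance of any of lid_a, lid_b, lid_c, lid_d from where it was at the start of the episode above 0.0038 m and angle between each of lid_a, lid_b, lid_c, lid_d's own z axis and vertical below 0.03 rad), for 0.2 s.
At the end, for the whole second after the job is handed in: The loose lid has gone down by 3.8 mm or more of its 4.5 mm; all four lids are level within 0.03 rad and at rest; the other lids are where they were (1.5 mm), and cup, sugar pot and spatula are within 15 mm of where they stood (all of step 2 and (distance of lid_a from where it was at the start of the episode below 0.0015 m or distance of lid_a from where it was at the start of the episode between 0.0038 and 0.006 m) and (distance of lid_b from where it was at the start of the episode below 0.0015 m or distance of lid_b from where it was at the start of the episode between 0.0038 and 0.006 m) and (distance of lid_c from where it was at the start of the episode below 0.0015 m or distance of lid_c from where it was at the start of the episode between 0.0038 and 0.006 m) and (distance of lid_d from where it was at the start of the episode below 0.0015 m or distance of lid_d from where it was at the start of the episode between 0.0038 and 0.006 m) and linear speed of each of lid_a, lid_b, lid_c, lid_d below 0.01 m/s and distance of each of cup, sugar_pot, spatula from where it was at the start of the episode below 0.015 m); the robot touches nothing.
It fails at once if a lid that is already on is leaned on: the fingers press a level lid with more than 15 N and it does not go home under them ((contact force between the fingers and lid_a above 15 N and distance of lid_a from where it was at the start of the episode below 0.0034 m and angle between lid_a's own z axis and vertical below 0.03 rad) or (contact force between the fingers and lid_b above 15 N and distance of lid_b from where it was at the start of the episode below 0.0034 m and angle between lid_b's own z axis and vertical below 0.03 rad) or (contact force between the fingers and lid_c above 15 N and distance of lid_c from where it was at the start of the episode below 0.0034 m and angle between lid_c's own z axis and vertical below 0.03 rad) or (contact force between the fingers and lid_d above 15 N and distance of lid_d from where it was at the start of the episode below 0.0034 m and angle between lid_d's own z axis and vertical below 0.03 rad)).
It fails at once if the cup, the sugar pot or the spatula is lifted or moved by more than 15 mm, or the cup or sugar pot tipped (distance of any of cup, sugar_pot, spatula from where it was at the start of the episode above 0.015 m or angle between any of cup, sugar_pot's own z axis and vertical above 0.25 rad).
It fails at once if a lid is lifted or dragged off its pot (distance of any of lid_a, lid_b, lid_c, lid_d from where it was at the start of the episode above 0.008 m).
It also fails if it takes over 58 s, if anything falls off the work surface, if the arm or the gripper's body presses on something with over 40 N, if the wrist force passes 120 N, or if a joint passes its speed limit or range.

## Working session

There is one attempt and no reset: what is moved stays moved. The work goes in short steps, Python scripts to look and compute and a shell command to move; the robot and the scene stay as the last step left them, time stands still between calls to the robot, and variables do not carry over. Pictures are saved under pics/ and viewed, and the job is handed in when it is done.

```bash
ls; mkdir -p pics
python3 - <<'E'
from plant import arm
import cv2,numpy as np
print(arm.sense())
for n in("scene","top"):
    s=arm.snapshot(n); cv2.imwrite(f"pics/{n}0.png",s["image"][:,:,::-1]); print(n,s["intrinsics"],s["R"],s["t"])
    np.savez(f"{n}0.npz",**s)
E
```

```text
pics
{'time': 0.0, 'qpos': array([-8.66375485e-01,  3.85552455e-01,  6.63815735e-03, -5.19215853e-04,
       -1.19396008e+00, -2.58559230e-01]), 'joint_velocities': array([ 0.0004642 , -0.00015574, -0.00094413,  0.00045835, -0.00033235,
       -0.00113274]), 'effort': array([-9.75754278e-05, -3.90663636e+01,  1.87398738e+01,  4.21966374e+00,
        1.09333318e-02, -1.91198114e-04]), 'tool_pos': array([ 269.4482312 , -563.71235606,  403.66346624]), 'eef_rot': array([-0.1555371 ,  0.68981208,  0.15699747,  0.68943404]), 'force': array([ 0.2378628 ,  0.19283197, -0.03340092]), 'wrist_torque': array([ 0.01220361, -0.01144913, -0.03926768]), 'opening': 87.09728056861404}
scene [[456.83280221   0.         286.81632656]
 [  0.         456.83280221 211.27181277]
 [  0.           0.           1.        ]] [[ 0.36006452  0.93291084  0.00555876]
 [ 0.71441852 -0.27189398 -0.64473238]
 [-0.59996644  0.23611653 -0.76438816]] [-217.99676287 -351.19446985 1444.68623445]
top [[507.19767015   0.         275.24431645]
 [  0.         507.19767015 207.07275718]
 [  0.           0.           1.        ]] [[-0.02564465 -0.99937109 -0.02449034]
 [-0.98824474  0.02903738 -0.15009717]
 [ 0.15071391  0.02035326 -0.98836788]] [  20.14747647  569.92722051 1038.48065957]
```

View pics/scene0.png

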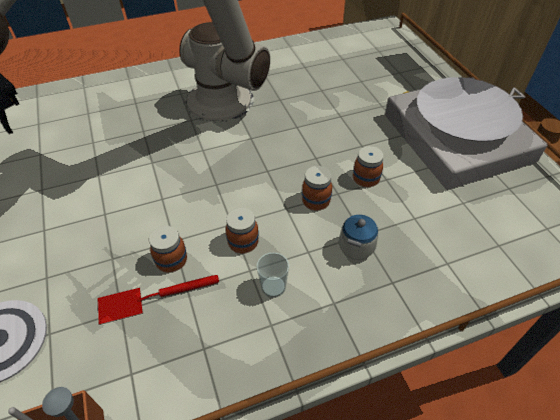

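View pics/top0.png

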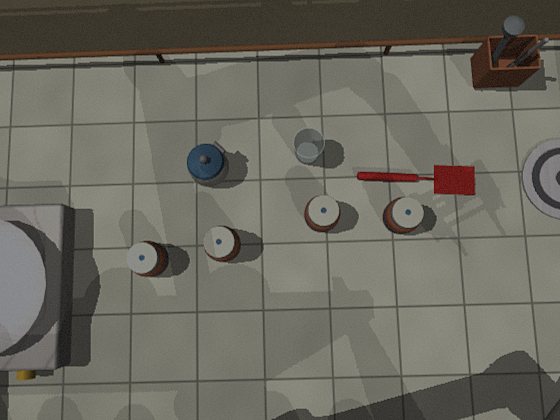

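Both views show four lids. In the top view the blue centre dots are near (142,258), (219,242), (323,211) and (407,214). In the scene view they are near (371,155), (319,174), (240,217) and (164,237). The cup, sugar pot and spatula stand beyond them. Next I measure the dots in both views.

```bash
cat > h.py <<'E'
import numpy as np,cv2
def load(n): return dict(np.load(n))
def dot(s,p,r=7):
    im=s["image"].astype(float); u,v=p
    sub=im[v-r:v+r+1,u-r:u+r+1]; w=np.clip(sub[:,:,2]-sub[:,:,0]-10,0,None)
    _,lab,st,c=cv2.connectedComponentsWithStats((w>15).astype(np.uint8))
    k=min(range(1,len(st)),key=lambda i:np.hypot(*(c[i]-r)))
    w=w*(cv2.dilate((lab==k).astype(np.uint8),np.ones((3,3)))); yy,xx=np.mgrid[-r:r+1,-r:r+1]
    return np.array([u+(w*xx).sum()/w.sum(), v+(w*yy).sum()/w.sum()]), st[k][4]
def P(s): return s["intrinsics"]@np.c_[s["R"],s["t"]]
def ray(s,p,z):
    d=s["R"].T@np.linalg.inv(s["intrinsics"])@[p[0],p[1],1]; c=-s["R"].T@s["t"]
    return c+d*(z-c[2])/d[2]
def depthpt(s,p,r=9):
    u,v=np.round(p).astype(int); 
    Z=s["z_map"]; out=[]
    for dv in range(-r,r+1):
        for du in range(-r,r+1):
            z=Z[v+dv,u+du]
            if z>0: out.append(s["R"].T@(np.linalg.inv(s["intrinsics"])@[u+du,v+dv,1]*z-s["t"]))
    return np.array(out)
E
python3 - <<'E'
from h import *
t=load("top0.npz");s=load("scene0.npz")
T=[(142,258),(219,242),(323,211),(407,214)];S=[(371,155),(319,174),(240,217),(164,237)]
for a,b in zip(T,S):
    pa,na=dot(t,a);pb,nb=dot(s,b)
    X=cv2.triangulatePoints(P(t),P(s),pa.reshape(2,1),pb.reshape(2,1)).ravel();X=X[:3]/X[3]
    h=np.median(depthpt(t,pa,5)[:,2]); h2=np.median(depthpt(s,pb,2)[:,2])
    # disc: points of depth near lid height
    q=depthpt(t,pa,22); q=q[abs(q[:,2]-h)<5]; c,r=cv2.minEnclosingCircle(q[:,:2].astype(np.float32))
    print(pa.round(1),na,pb.round(1),nb,"tri",X.round(1),"h",h.round(1),h2.round(1),"rayT",ray(t,pa,h).round(1),"rayS",ray(s,pb,h2).round(1),"disc",np.round(c,1),round(r,1),q[:,:2].mean(0).round(1))
# bystander tops: points z>20
for nm,p in (("cup",(309,145)),("sugar",(206,162))): 
    q=depthpt(t,p,25);q=q[q[:,2]>25];print(nm,q.min(0).round(),q.max(0).round())
from plant import arm; from scipy.spatial.transform import Rotation as R
print(R.from_quat(arm.sense()["eef_rot"]).as_matrix().round(3))
E
```

```text
[141.1 257.2] 21 [370.6 153.7] 10 tri [469.3 279.7  84.7] h 84.1 85.0 rayT [468.9 279.1  84.1] rayS [469.6 280.7  85. ] disc [467.2 277.4] 32.0 [467.4 277.2]
[218.2 241.2] 21 [317.9 174. ] 12 tri [496.6 120.9  93.8] h 92.9 92.6 rayT [496.4 120.4  92.9] rayS [495.7 122.4  92.6] disc [495.2 119.8] 31.9 [495.  119.2]
[323.2 209.8] 19 [240.2 217.6] 15 tri [555.1 -93.5  87.9] h 86.3 86.9 rayT [555.2 -94.   86.3] rayS [554.4 -92.9  86.9] disc [554.4 -94.8] 32.2 [553.7 -94.5]
[407.7 211.7] 18 [163.3 236.2] 17 tri [ 546.1 -264.3   88.2] h 86.1 86.5 rayT [ 546.3 -265.2   86.1] rayS [ 544.9 -263.9   86.5] disc [ 545.1 -265.1] 32.0 [ 544.7 -264.8]
cup [ 664. -102.   25.] [732. -37.  91.]
sugar [623. 106.  26.] [709. 190. 109.]
[[-0.001 -0.431  0.902]
 [ 0.002  0.902  0.431]
 [-1.     0.002 -0.   ]]
```

Triangulated points, depth heights and disc fits agree to about 2 mm, with radius 32 mm and heights of 84–93 mm, as they should be. I take the centres as L1 (468.5,278.5,84.5), L2 (495.8,120.3,93), L3 (554.7,-94,86.8) and L4 (545.5,-265,86.6). I'll close the fingers, square the tool to world and go above L4's robot-side edge.

```bash
python3 -m crank '[[0,0,20,40,5,0,0],[0,0,35,75,11,0,0],[0,20,50,110,17,0,0],[0,30,65,145,22,0,0],[0,40,80,180,25.5,0,0],[0,50,95,215,25.5,0,0],[0,60,110,250,25.5,0,0],[0,70,125,280,25.5,0,0],[0,80,140,310,25.5,0,0],[0,90,150,333,25.5,0,0],[0,100,157,348,25.5,0,0],[0,108,160,354,25.5,0,0],[0,113,161,356,25.5,0,0],[0,113,161,356,25.5,0,0],[0,113,161,356,25.5,0,0]]' 20
python3 - <<'E'
from plant import arm; from scipy.spatial.transform import Rotation as R
s=arm.sense();print(s["tool_pos"],s["force"],s["opening"]);print(R.from_quat(s["eef_rot"]).as_matrix().round(3))
E
```

```text
time: 1.35
tool_pos: [520.7, -265.8, 291.6]
eef_rot: [0.0, 0.707, -0.0, 0.707]
force: [-0.5, -0.6, 0.2]
opening: 1.7
[ 520.74307927 -265.80943127  291.59642518] [-0.50420702 -0.56268524  0.15634002] 1.7110685033481894
[[-0.001  0.     1.   ]
 [ 0.     1.    -0.   ]
 [-1.     0.    -0.001]]
```

```bash
python3 -m crank '[[0,8,0,0,0,0,0],[0,15,0,0,0,0,0],[0,19,0,0,0,0,0],[0,20,0,0,0,0,0],[0,20,0,0,0,0,0],[0,20,0,0,0,0,0]]'
python3 - <<'E'
from plant import arm; import cv2
print(arm.sense()["force"])
s=arm.snapshot("scene"); cv2.imwrite("pics/s1.png",cv2.resize(s["image"][190:310,110:270,::-1],None,fx=5,fy=5,interpolation=cv2.INTER_CUBIC))
E
```

```text
time: 1.85
tool_pos: [521.3, -265.3, 271.8]
eef_rot: [-0.0, 0.707, 0.0, 0.707]
force: [0.4, -0.3, -0.1]
opening: 0.6
[ 0.41026525 -0.25635124 -0.07571047]
```

View pics/s1.png

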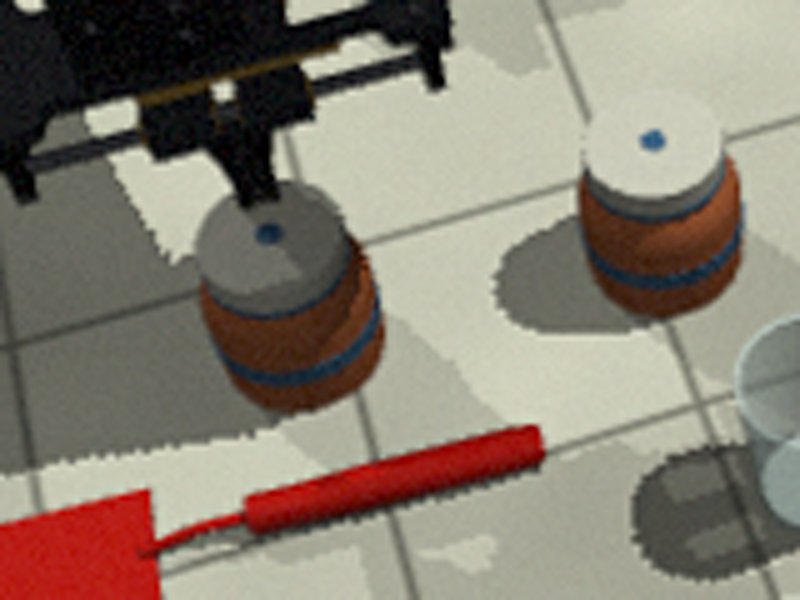

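The closed fingertips, about (258,200) in the crop, hang just over L4's robot-side edge; its dot is at (268,233). No contact yet. I go down in 1 mm steps.

```bash
for i in 1; do python3 -m crank '[[0,1,0,0,0,0,0],[0,1,0,0,0,0,0],[0,1,0,0,0,0,0]]'; done
```

```text
time: 2.15
tool_pos: [521.3, -265.1, 270.9]
eef_rot: [-0.0, 0.707, 0.0, 0.707]
force: [-0.2, -0.1, -0.2]
opening: 0.3
```

```bash
python3 -m crank '[[0,1,0,0,0,0,0],[0,1,0,0,0,0,0],[0,1,0,0,0,0,0]]'
```

```text
time: 2.4
tool_pos: [521.3, -265.1, 269.7]
eef_rot: [-0.0, 0.707, 0.0, 0.707]
force: [-0.0, -0.3, 0.6]
opening: 0.9
```

```bash
python3 -m crank '[[0,1,0,0,0,0,0],[0,1,0,0,0,0,0],[0,1,0,0,0,0,0]]'
```

```text
time: 2.65
tool_pos: [521.3, -265.1, 268.7]
eef_rot: [-0.0, 0.707, 0.0, 0.707]
force: [-0.2, 0.9, -0.4]
opening: 0.7
```

```bash
python3 -m crank '[[0,1,0,0,0,0,0],[0,1,0,0,0,0,0],[0,1,0,0,0,0,0]]'
```

```text
time: 2.9
tool_pos: [521.3, -265.1, 268.1]
eef_rot: [-0.0, 0.707, 0.0, 0.707]
force: [-0.1, 1.3, 2.6]
opening: 0.6
```

```bash
python3 -m crank '[[0,0.7,0,0,0,0,0],[0,0.7,0,0,0,0,0],[0,0.7,0,0,0,0,0]]'
```

```text
time: 3.15
tool_pos: [521.3, -265.1, 267.5]
eef_rot: [-0.0, 0.707, 0.0, 0.707]
force: [-1.7, 1.4, 3.7]
opening: 0.9
```

```bash
python3 -m crank '[[0,0.6,0,0,0,0,0],[0,0.6,0,0,0,0,0],[0,0.6,0,0,0,0,0]]'
python3 - <<'E'
from plant import arm; import cv2
for i in range(3): s=arm.snapshot("scene");print(arm.sense()["force"].round(1),arm.sense()["tool_pos"].round(2))
cv2.imwrite("pics/s2.png",cv2.resize(s["image"][190:310,110:270,::-1],None,fx=5,fy=5,interpolation=cv2.INTER_CUBIC))
E
```

```text
time: 3.4
tool_pos: [521.3, -265.1, 267.1]
eef_rot: [-0.0, 0.707, 0.0, 0.707]
force: [-1.0, 2.2, 6.6]
opening: 0.2
[-1.8  1.9  7.3] [ 521.31 -265.13  267.11]
[-1.5  1.3  6.2] [ 521.34 -265.13  267.13]
[-1.9  0.6  7.1] [ 521.31 -265.11  267.14]
```

L4 is seated: about 5 N per mm, steadily to about 7 N at 1.4 mm, with contact at a tip height of 86.5. On to L3.

```bash
python3 -m crank '[[0,-10,0,0,0,0,0],[0,-20,0,0,0,0,0],[0,-20,25,2,0,0,0],[0,-20,60,4,0,0,0],[0,-20,95,6,0,0,0],[0,-20,130,8,0,0,0],[0,-20,155,9,0,0,0],[0,-20,168,9.4,0,0,0],[0,-20,171,9.4,0,0,0],[0,-12,171,9.4,0,0,0],[0,-6,171,9.4,0,0,0],[0,-3,171,9.4,0,0,0],[0,-3,171,9.4,0,0,0],[0,-3,171,9.4,0,0,0]]'
```

```text
time: 4.72
tool_pos: [530.4, -95.0, 269.1]
eef_rot: [0.0, 0.707, -0.0, 0.707]
force: [0.1, -0.2, 0.1]
opening: 0.3
```

```bash
python3 -m crank '[[0,1,0,0,0,0,0],[0,1,0,0,0,0,0],[0,1,0,0,0,0,0]]'
```

```text
time: 4.97
tool_pos: [530.6, -94.6, 268.7]
eef_rot: [-0.0, 0.707, 0.0, 0.707]
force: [-0.1, -1.7, 0.6]
opening: 0.4
```

```bash
python3 -m crank '[[0,1,0,0,0,0,0],[0,1,0,0,0,0,0],[0,1,0,0,0,0,0]]'
```

```text
time: 5.22
tool_pos: [530.6, -94.4, 268.0]
eef_rot: [-0.001, 0.707, 0.0, 0.707]
force: [-1.2, -2.6, 4.0]
opening: 0.4
```

```bash
python3 -m crank '[[0,0.7,0,0,0,0,0],[0,0.7,0,0,0,0,0],[0,0.7,0,0,0,0,0]]'
```

```text
time: 5.47
tool_pos: [530.6, -94.4, 267.5]
eef_rot: [-0.001, 0.707, 0.0, 0.707]
force: [-2.9, -3.1, 7.2]
opening: 0.6
```

L3 is also seated (about 7 N at 1.4 mm). On to L2.

```bash
python3 -m crank '[[0,-10,0,0,0,0,0],[0,-25,0,0,0,0,0],[0,-30,20,-6,0,0,0],[0,-30,52,-15,0,0,0],[0,-30,85,-24,0,0,0],[0,-30,118,-33,0,0,0],[0,-30,151,-42,0,0,0],[0,-30,184,-51,0,0,0],[0,-30,205,-57,0,0,0],[0,-30,213,-58.8,0,0,0],[0,-30,214.7,-58.8,0,0,0],[0,-20,214.7,-58.8,0,0,0],[0,-14,214.7,-58.8,0,0,0],[0,-11,214.7,-58.8,0,0,0],[0,-11,214.7,-58.8,0,0,0],[0,-11,214.7,-58.8,0,0,0]]'
```

```text
time: 6.8
tool_pos: [471.8, 119.9, 277.6]
eef_rot: [0.0, 0.707, -0.0, 0.707]
force: [0.2, -0.6, 0.6]
opening: 0.5
```

```bash
python3 -m crank '[[0,1,0,0,0,0,0],[0,1,0,0,0,0,0],[0,1,0,0,0,0,0]]'
```

```text
time: 7.05
tool_pos: [471.7, 120.4, 277.0]
eef_rot: [-0.0, 0.707, 0.0, 0.707]
force: [-0.1, 0.5, -0.8]
opening: 0.2
```

```bash
python3 -m crank '[[0,1,0,0,0,0,0],[0,1,0,0,0,0,0],[0,1,0,0,0,0,0]]'
```

```text
time: 7.3
tool_pos: [471.6, 120.5, 275.8]
eef_rot: [-0.0, 0.707, 0.0, 0.707]
force: [0.3, 0.1, 0.5]
opening: 0.4
```

```bash
python3 -m crank '[[0,1,0,0,0,0,0],[0,1,0,0,0,0,0],[0,1,0,0,0,0,0]]'
```

```text
time: 7.55
tool_pos: [471.6, 120.6, 274.8]
eef_rot: [-0.0, 0.707, 0.0, 0.707]
force: [0.1, 0.2, 0.5]
opening: 0.3
```

```bash
python3 -m crank '[[0,0.7,0,0,0,0,0],[0,0.7,0,0,0,0,0],[0,0.7,0,0,0,0,0]]'
```

```text
time: 7.8
tool_pos: [471.6, 120.6, 274.1]
eef_rot: [-0.0, 0.707, 0.0, 0.707]
force: [-0.2, 0.4, 1.7]
opening: 0.4
```

```bash
python3 -m crank '[[0,0.8,0,0,0,0,0],[0,0.8,0,0,0,0,0],[0,0.8,0,0,0,0,0]]'
```

```text
time: 8.05
tool_pos: [471.5, 120.5, 273.3]
eef_rot: [-0.0, 0.707, 0.0, 0.707]
force: [-1.7, 0.4, 1.8]
opening: 0.6
```

```bash
python3 -m crank '[[0,0.5,0,0,0,0,0],[0,0.5,0,0,0,0,0],[0,0.5,0,0,0,0,0]]'
```

```text
time: 8.3
tool_pos: [471.5, 120.5, 272.7]
eef_rot: [-0.0, 0.707, 0.0, 0.707]
force: [-1.8, 1.3, 2.2]
opening: 0.6
```

L2 gives way at only about 2 N after 2 mm, so it is probably the loose one. I press a little more and look.

```bash
python3 -m crank '[[0,0.8,0,0,0,0,0],[0,0.8,0,0,0,0,0],[0,0.8,0,0,0,0,0]]'
python3 - <<'E'
from plant import arm; import cv2
s=arm.snapshot("scene");print(arm.sense()["force"].round(1),arm.sense()["tool_pos"].round(2))
cv2.imwrite("pics/s3.png",cv2.resize(s["image"][130:250,240:400,::-1],None,fx=5,fy=5,interpolation=cv2.INTER_CUBIC))
E
```

```text
time: 8.55
tool_pos: [471.4, 120.5, 272.0]
eef_rot: [-0.0, 0.707, 0.0, 0.707]
force: [-3.4, 0.6, 4.3]
opening: 0.5
[-3.7  1.6  4.7] [471.42 120.54 272.02]
```

View pics/s3.png

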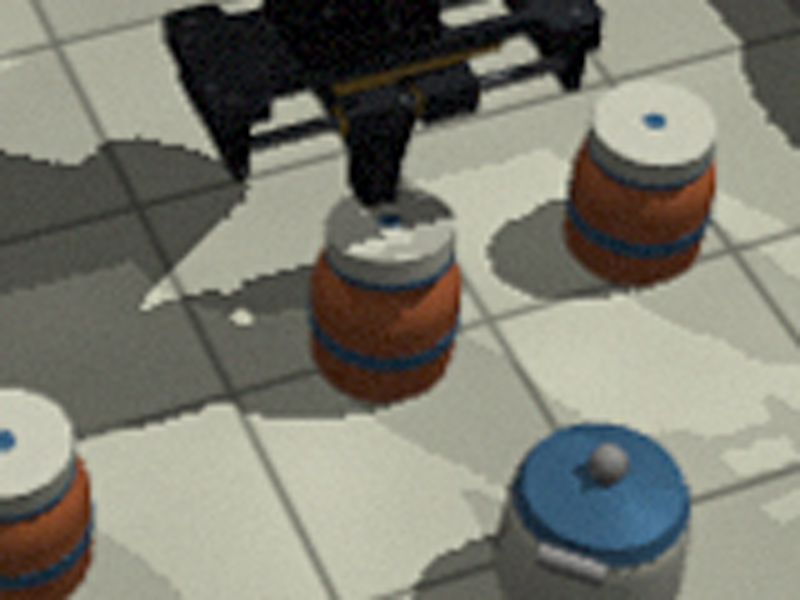

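The lid under the fingers (crop (390,235)) is foreshortened and its near rim stands up, so it is tilted away from the camera. I check the tilt and the true centre numerically.

Run:
```python
from h import *; from plant import arm
def plane(s,c,zc,R=28):
    u,v,w=P(s)@[c[0],c[1],zc,1]; q=depthpt(s,(u/w,v/w),22)
    q=q[(np.hypot(q[:,0]-c[0],q[:,1]-c[1])<R)&(abs(q[:,2]-zc)<9)&(q[:,0]>c[0]-8)]
    A=np.c_[q[:,:2]-c,np.ones(len(q))]; return np.linalg.lstsq(A,q[:,2],rcond=None)[0].round(3),len(q)
c=np.array([495.8,120.3])
n=arm.snapshot("scene")
print(plane(load("scene0.npz"),c,93),plane(n,c,93),plane(n,np.array([468.5,278.5]),84.5))
```

```text
(array([-4.0000e-03, -1.1000e-02,  9.3521e+01]), 201) (array([ 1.7100e-01, -9.0000e-03,  9.3331e+01]), 179) (array([5.0000e-03, 3.0000e-03, 8.4723e+01]), 178)
```

Tilt is 0.171 rad, so L2 is the loose lid. I let go, move to its centre and hover.

```bash
python3 -m crank '[[0,-5,0,0,0,0,0],[0,-12,0,0,0,0,0],[0,-12,0,12,0,0,0],[0,-12,0,22,0,0,0],[0,-12,0,24.4,0,0,0],[0,-9,0,24.4,0,0,0],[0,-6,0,24.4,0,0,0],[0,-5,0,24.4,0,0,0],[0,-5,0,24.4,0,0,0],[0,-5,0,24.4,0,0,0]]'
python3 - <<'E'
from plant import arm; import cv2
s=arm.snapshot("scene");cv2.imwrite("pics/s4.png",cv2.resize(s["image"][130:250,240:400,::-1],None,fx=5,fy=5,interpolation=cv2.INTER_CUBIC))
s=arm.snapshot("top");cv2.imwrite("pics/t4.png",cv2.resize(s["image"][180:300,140:300,::-1],None,fx=5,fy=5,interpolation=cv2.INTER_CUBIC))
E
```

```text
time: 9.48
tool_pos: [495.7, 120.5, 276.7]
eef_rot: [-0.0, 0.707, 0.0, 0.707]
force: [-1.0, -1.0, 0.0]
opening: 0.4
```

View pics/s4.png

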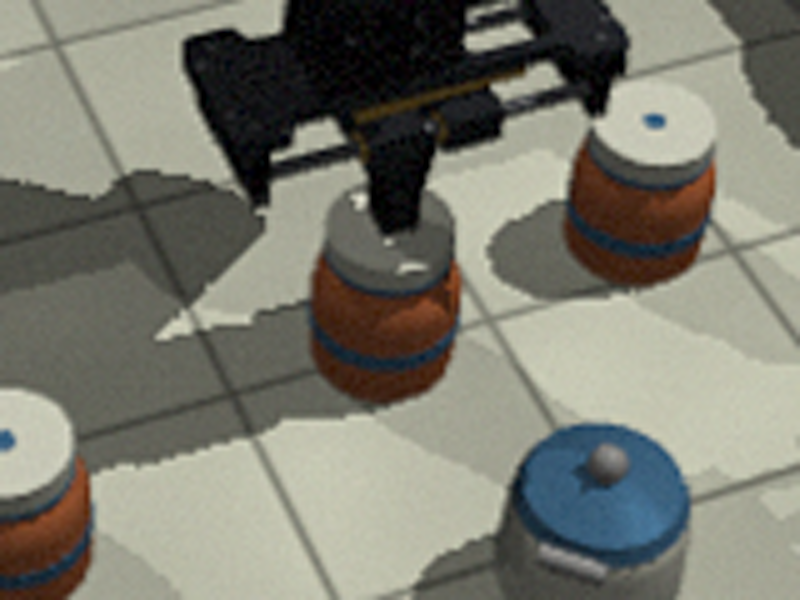

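The tip sits over the covered dot: its front edge centre is at crop (398,232), where a 9.5 mm half-pad ahead of centre (390,220) should appear, so it is centred. The lid is level again. Now I press down slowly.

```bash
python3 -m crank '[[0,1,0,0,0,0,0],[0,1.5,0,0,0,0,0],[0,2,0,0,0,0,0],[0,2,0,0,0,0,0]]'
```

```text
time: 9.92
tool_pos: [496.0, 120.6, 275.2]
eef_rot: [-0.0, 0.707, 0.0, 0.707]
force: [-1.0, 0.2, 2.2]
opening: 0.6
```

```bash
python3 -m crank '[[0,0.5,0,0,0,0,0],[0,0.5,0,0,0,0,0],[0,0.5,0,0,0,0,0]]'
```

```text
time: 10.17
tool_pos: [496.0, 120.6, 275.1]
eef_rot: [-0.0, 0.707, 0.0, 0.707]
force: [-1.6, 0.0, 4.8]
opening: 0.3
```

```bash
python3 -m crank '[[0,0.5,0,0,0,0,0],[0,0.5,0,0,0,0,0],[0,0.5,0,0,0,0,0]]'
```

```text
time: 10.42
tool_pos: [496.0, 120.6, 274.9]
eef_rot: [-0.0, 0.707, 0.0, 0.707]
force: [-3.6, 0.5, 7.4]
opening: 0.6
```

```bash
python3 -m crank '[[0,0.5,0,0,0,0,0],[0,0.5,0,0,0,0,0],[0,0.5,0,0,0,0,0]]'
```

```text
time: 10.67
tool_pos: [496.0, 120.6, 274.5]
eef_rot: [-0.0, 0.707, 0.0, 0.707]
force: [-2.5, 0.0, 7.7]
opening: 0.1
```

```bash
python3 -m crank '[[0,0.5,0,0,0,0,0],[0,0.5,0,0,0,0,0],[0,0.5,0,0,0,0,0]]'
```

```text
time: 10.92
tool_pos: [496.0, 120.6, 274.1]
eef_rot: [-0.0, 0.707, 0.0, 0.707]
force: [-3.8, 1.0, 8.5]
opening: 0.3
```

The lid is sliding at about 8–9 N, as described. I continue slowly.

```bash
python3 -m crank '[[0,0.3,0,0,0,0,0],[0,0.6,0,0,0,0,0],[0,0.9,0,0,0,0,0],[0,1,0,0,0,0,0]]'
```

```text
time: 11.25
tool_pos: [496.0, 120.6, 273.1]
eef_rot: [-0.0, 0.707, 0.0, 0.707]
force: [-3.5, 0.6, 8.9]
opening: 0.2
```

```bash
python3 -m crank '[[0,0.3,0,0,0,0,0],[0,0.6,0,0,0,0,0],[0,0.9,0,0,0,0,0],[0,1,0,0,0,0,0]]'
```

```text
time: 11.58
tool_pos: [496.0, 120.6, 272.1]
eef_rot: [-0.0, 0.707, 0.0, 0.707]
force: [-3.1, 0.7, 8.8]
opening: 0.4
```

```bash
python3 -m crank '[[0,0.3,0,0,0,0,0],[0,0.6,0,0,0,0,0],[0,0.9,0,0,0,0,0],[0,1,0,0,0,0,0]]'
```

```text
time: 11.92
tool_pos: [496.0, 120.6, 271.1]
eef_rot: [-0.0, 0.707, 0.0, 0.707]
force: [-3.8, -0.0, 8.2]
opening: 0.2
```

```bash
python3 -m crank '[[0,0.3,0,0,0,0,0],[0,0.6,0,0,0,0,0],[0,0.8,0,0,0,0,0],[0,0.8,0,0,0,0,0]]'
```

```text
time: 12.25
tool_pos: [496.0, 120.6, 270.5]
eef_rot: [-0.0, 0.707, 0.0, 0.707]
force: [-4.4, 0.5, 8.5]
opening: 0.3
```

```bash
python3 -m crank '[[0,0.3,0,0,0,0,0],[0,0.5,0,0,0,0,0],[0,0.5,0,0,0,0,0]]'
```

```text
time: 12.5
tool_pos: [496.0, 120.6, 270.4]
eef_rot: [-0.001, 0.707, 0.0, 0.707]
force: [-4.8, 0.1, 11.5]
opening: 0.5
```

```bash
python3 -m crank '[[0,0.3,0,0,0,0,0],[0,0.5,0,0,0,0,0],[0,0.5,0,0,0,0,0]]'
```

```text
time: 12.75
tool_pos: [496.0, 120.6, 270.3]
eef_rot: [-0.001, 0.707, 0.001, 0.707]
force: [-5.9, -0.1, 15.6]
opening: 0.3
```

Hard stop reached 4.5–4.8 mm below first contact, at 15.6 N. I lift off well clear and check.

```bash
python3 -m crank '[[0,-2,0,0,0,0,0],[0,-5,0,0,0,0,0],[0,-15,0,0,0,0,0],[0,-40,0,0,0,0,0],[0,-70,0,-30,0,0,0],[0,-100,0,-60,0,0,0],[0,-130,0,-90,0,0,0],[0,-150,0,-115,0,0,0],[0,-160,0,-120,0,0,0],[0,-160,0,-120,0,0,0]]'
python3 - <<'E'
from h import *; from plant import arm
C=[(468.5,278.5,84.5),(496,120.5,93),(554.7,-94,86.8),(545.5,-265,86.6)]
def plane(s,c,R=28):
    u,v,w=P(s)@[*c,1]; q=depthpt(s,(u/w,v/w),22); c=np.array(c)
    q=q[(np.hypot(*(q[:,:2]-c[:2]).T)<R)&(abs(q[:,2]-c[2])<9)]
    return np.linalg.lstsq(np.c_[q[:,:2]-c[:2],np.ones(len(q))],q[:,2],rcond=None)[0].round(3)
for n in("scene","top"):
    s=arm.snapshot(n);o=load(n+"0.npz");cv2.imwrite(f"pics/{n}5.png",s["image"][:,:,::-1])
    for c in C: print(n,plane(o,c),plane(s,c))
E
```

```text
time: 13.58
tool_pos: [374.8, 120.2, 431.6]
eef_rot: [0.001, 0.705, 0.003, 0.709]
force: [0.5, -0.1, 0.8]
opening: 0.7
scene [-2.0000e-03 -2.0000e-03  8.4893e+01] [-2.000e-03  8.000e-03  8.485e+01]
scene [ 4.0000e-03 -1.1000e-02  9.3412e+01] [0.0000e+00 3.0000e-03 8.8691e+01]
scene [-2.0000e-03 -3.0000e-03  8.6993e+01] [-3.0000e-03  2.0000e-03  8.7004e+01]
scene [-2.0000e-03 -2.0000e-03  8.6273e+01] [2.0000e-03 5.0000e-03 8.6519e+01]
top [ 0.0000e+00 -4.0000e-03  8.4345e+01] [-0.0000e+00  1.0000e-02  8.4298e+01]
top [ 1.0000e-03 -7.0000e-03  9.2766e+01] [ 3.0000e-03 -2.0000e-03  8.8388e+01]
top [-3.0000e-03 -5.0000e-03  8.6496e+01] [-5.0000e-03 -7.0000e-03  8.6494e+01]
top [6.0000e-03 6.0000e-03 8.5921e+01] [-6.0000e-03  4.0000e-03  8.5903e+01]
```

View pics/scene5.png

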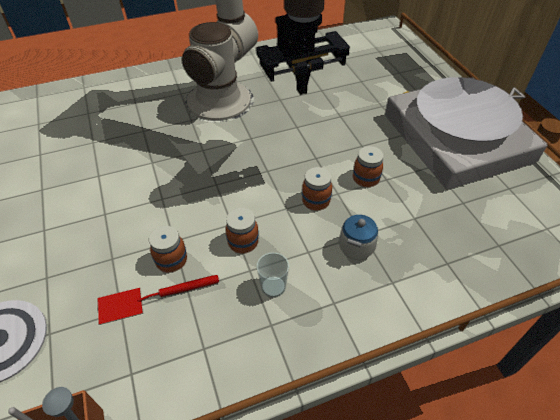

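The second lid, at scene pixel (318,174), is down 4.4–4.7 mm and level. The other three are unchanged to within 0.3 mm. The cup (273,274), sugar pot (360,235) and spatula (160,293) stand where they were, and the arm is clear.

```bash
python3 -c "
from plant import arm
print(arm.job_done())"
```

```text
the job is handed in; nothing more can be done
None
```

The loose lid was the one at about (496, 120) mm, the second from the robot's left. It is now pressed home and level, and the job is handed in.

- **Finding it:** I pressed three lids near the edge, starting from the right. The first two were firm, at about 5 N per mm, peaking at 7.3 N, slightly above the suggested 2–6 N but well under 15 N. The third tipped at about 2 N to a depth-measured 0.171 rad. I did not press the fourth, leftmost lid, since the loose one was already found.
- **Seating it:** I pushed straight down at its centre. It slid at 8–9 N (just under the stated 9–11 N), then stopped hard; I ended the push at 15.6 N.
- **Last checks:** Both cameras show that lid 4.4 to 4.7 mm lower and level within 0.01 rad. The other three lids had not moved by more than 0.3 mm in height and were level within about 0.01 rad. By eye, the cup, sugar pot and spatula had not moved, and the arm was clear of everything. None of the checks failed or disagreed.

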